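# Clamp a steel box section in a welding fixture

### The job

Push the loose steel box section along its channel until its end sits fully home against the yellow stop block, then push the toggle clamp's red handle over and down, past its dead point, until it snaps into lock and the rubber pad holds the section there. Only push: nothing is to be picked up or lifted, and the flange, the tin and the spanner beside the fixture are to be left where they are.

Things in the scene. Friction and masses are not known exactly. Their poses are not given: they have to be found in the camera images.
- fixture: Fixed green base plate, 12 mm thick, spanning x -115 to 135 mm, y -120 to 70 mm. Origin on the table surface (z = 0); x is the direction to push the section, z up. The channel runs along x at y = -75 mm between two blue rails 8 mm high, 54 mm apart inside, x -105 to 95 mm. The clamp stands on it at x = 30 mm, y = 0: two steel cheeks, 32 mm over both, 65 mm high above the plate.
- tube: Loose hollow steel box section 120 mm long (x), 50 mm wide (y), 30 mm high (z), 4 mm walls, 0.35 to 0.6 kg. Lies on the plate in the channel, its top 42 mm above the table, its x along the fixture's x. Sliding it takes 2 to 5 N; breaking away can take up to 13 N at the fingertips. Origin: centre of its underside.
- tube_back (a point): Centre of the section's near (-x) end, 15 mm above its underside: the end to push on, closed by a flat welded cap 50 x 30 mm.
- tube_front (a point): Centre of the section's +x end, 15 mm above its underside: the end that goes against the stop.
- stop_face (a point): Centre of the face towards the section of the fixed yellow stop block (22 mm along x, 70 mm across, 28 mm high above the plate) that closes the channel's +x end; 15 mm above the plate; axes as the fixture's. The section is home when tube_front meets it.
- clamp_lever (a joint): Red handle's angle, rad: 0 open (handle 1.33 rad above level, leaning to the fixture's +y), about 1.08 dead point, 1.25 locked at its stop (0.08 rad above level, pointing to +y). Before the dead point a spring drives it back open (up to 1.3 N m, about 12 N at handle_grip, hardest near 0.6 rad); past it, it snaps to 1.25 by itself and stays.
- handle_grip (a point): Point on the axis of the red grip (round bar 24 mm in diameter with rounded ends, 63 to 154 mm from the pivot), 115 mm from the pivot: the place to push. Moves in the fixture's y-z plane, from up to +y and down; open it is about 179 mm above the table, locked about 76 mm. Push on the side that faces -y and up.
- handle_pivot (a point): The handle's hinge axis, parallel to the fixture's x, 67 mm above the table.
- clamp_pad: Sprung spindle with a round black rubber pad, 22 mm in diameter, on the clamp's arm; comes down on the section's top as the handle closes, presses with about 5 N when locked. Origin at the spindle's top end, 55 mm along the arm. Open, the arm leans 1.1 rad above level on the channel side (-y) of the clamp and reaches at most 140 mm above the table.
- flange: Loose steel neck flange, 84 mm in diameter, 42 mm high, standing on the table beside the fixture; origin at the centre of its underside. Leave alone.
- tin: Loose blue tin, 62 mm in diameter, 70 mm high, standing on the table; origin at the centre of its underside. Leave alone.
- spanner: Loose steel spanner 150 mm long lying on the table; its length is its x. Leave alone.
Mind the look-alikes: they are no part of the job. What is shaped like the tube but pink or turquoise is not meant.

How it is judged:
By the outcome, as a careful person would: the job done as asked, in the order asked, and still so for the second after the job is handed in, with the robot touching nothing.
It also fails if it takes over 53 s, if anything falls off the work surface, if the arm or the gripper's body presses on something with over 40 N, if the wrist force passes 120 N, or if a joint passes its speed limit or range.

### The arm

A 6-joint arm with a two-finger parallel gripper is mounted at the origin on the work surface. World frame = base frame: x ahead of the robot, y to its left, z up, the work surface at z = 0. Lengths are in mm, angles in rad, forces in N, time in s.
With the tool pointing down it reaches from about 325 to 875 mm from the base axis. Payload 4.4 kg.
Tool frame: the origin (TCP) lies on the centre line of the jaws, within the pads' length; the fingertips stand ahead of it and the grasp point (between the pads) lies 6 mm ahead of it (ctrl.tcp_to_tips is the z of the fingertips in the tool frame, in mm); z points along the fingers, y is the direction in which the jaws open and shut (so a half turn about z gives the same grasp; the last joint's range is limited). The gripper opens to 85 mm and grips with 20 to 120 N. Pads are 22 mm wide; open, the fingers measure 114 mm over their backs; the gripper's body (76 mm by 85 mm) begins 54 mm behind the grasp point. The pads swing forward as they close: fully open they stand 13 mm farther back than shut.
Start: joints at [1.008, 0.207, 1.542, -0, 1.393, -0.15], TCP at [230.686, 526.699, 256.282] pointing down, gripper open.
Joint ranges: [-2.73, 2.73], [-0.86, 2.22], [0.23, 2.46], [-1.11, 4.25], [0.08, 2.63], [-2.82, 2.82]. Speed limits (rad/s): [2.79, 2.79, 3.14, 3.14, 3.14, 3.14].

### API

Orientations are given as a 3x3 rotation matrix whose columns are the frame's x, y, z axes.
In Python, from plant import ctrl, sensors, optics gives the robot as it stands. Calls block until the motion is done:
- ctrl.move_ptp(position, orientation): joint-space move of the TCP to a pose.
- ctrl.move_l(position, rot=None, vel=150, threshold=None): straight line of the TCP; rot=None keeps the orientation; vel is the mean speed in mm/s. With threshold (N) it stops when the force on the tool has changed by that much, and returns True; else False.
- ctrl.set_joints(angles): joint-space move.
- ctrl.gripper_to(opening, force=None): finger opening in mm; force is the grip in N (None keeps the last); returns when the fingers have stopped.
- ctrl.hold(seconds).
- ctrl.solve_ik(position, orientation): joint angles nearest the present ones, or None.
- sensors.read_state(): the state.
- optics.grab_frame(name): name is "scene" or "top"; returns (picture, depth): 480x640x3 uint8, red, green, blue; 480x640 float32, mm along the optical axis (not along the pixel's ray), 0 where there is no reading.
- optics.camera_params(name): a dict with "mtx" (3x3 intrinsics, pixels), "R" (3x3) and "t" (3): a world point X has camera coordinates R X + t. Camera axes: x right, y down, z forward; pixel columns grow to the right and rows downward; lengths in mm; the calibration is good to about 2 mm. A picture is of the moment at which its call begins. camera_params takes no time and is no camera call.
A pose or a line that the arm cannot do raises ctrl.MotionError and nothing moves.
- ctrl.finish_job(): hands the job in, once; it reports no verdict.
The state is a dict: "t": time; "q": joint angles; "qvel": joint speeds; "tau": joint torques, N m; "eef_pos": TCP position; "eef_rot": TCP orientation; "force": force on the tool from outside, world axes, zero at the start; "wrist_torque": the same for the moment, N m; "grip_width": finger opening in mm.
Only numpy, scipy, OpenCV 4.12 (cv2) and the standard library are available. Lean on these libraries where they do the work, as an engineer would, in place of code of your own. Each camera call takes 0.05 s, during which the arm holds its last target.

## Working session

There is one attempt and no reset: what is moved stays moved. The work goes in short steps, each a Python script; the robot and the scene stay as the last script left them, time stands still between calls to the robot, and variables do not carry over. Pictures are saved under pics/ and viewed, and the job is handed in when it is done.

```bash
ls; mkdir -p pics; python3 - <<'E'
from plant import ctrl, sensors, optics
import cv2, numpy as np
for n in ("scene","top"):
    im,d=optics.grab_frame(n); cv2.imwrite(f"pics/{n}0.png",im[:,:,::-1]); np.savez(f"{n}0.npz",im=im,d=d)
    p=optics.camera_params(n); print(n,p["mtx"],p["R"],p["t"])
s=sensors.read_state(); print(s, ctrl.tcp_to_tips)
E
```

```text
pics
scene [[524.2757166    0.         318.71142963]
 [  0.         524.2757166  234.4419068 ]
 [  0.           0.           1.        ]] [[ 0.77926967  0.62646844  0.01661547]
 [ 0.50016138 -0.6057431  -0.61880036]
 [-0.37759419  0.49052277 -0.78537255]] [-380.78648495 -227.50645583 1369.75202162]
top [[605.21057708   0.         324.94166392]
 [  0.         605.21057708 238.69699686]
 [  0.           0.           1.        ]] [[ 2.89886958e-02 -9.99575078e-01  3.05278305e-03]
 [-9.95039930e-01 -2.91476462e-02 -9.51102135e-02]
 [ 9.51587805e-02 -2.80519981e-04 -9.95462067e-01]] [ -67.79330103  548.84814542 1498.4644381 ]
{'t': 0.1, 'q': array([ 1.00752161e+00,  2.07406572e-01,  1.54282599e+00,  7.58045906e-06,
        1.39351659e+00, -1.50464718e-01]), 'qvel': array([-1.34160829e-06, -2.39082463e-03, -3.68728869e-03, -1.25421690e-03,
       -1.00400589e-03,  5.29318236e-04]), 'tau': array([-1.97924412e-03, -3.84093690e+01, -2.92548251e+01, -3.05342801e-04,
        4.85482407e-03, -2.43663010e-05]), 'eef_pos': array([230.32387112, 526.15304895, 255.19400233]), 'eef_rot': array([[-9.15996382e-01,  4.01184856e-01, -1.15778761e-03],
       [ 4.01186390e-01,  9.15994634e-01, -1.81935819e-03],
       [ 3.30628288e-04, -2.13101415e-03, -9.99997675e-01]]), 'force': array([ 0.99903375, -0.30930397,  0.44151114]), 'wrist_torque': array([ 0.02874117, -0.00365872,  0.04427555]), 'grip_width': 85.54412364679587} 25.0
```

View pics/scene0.png

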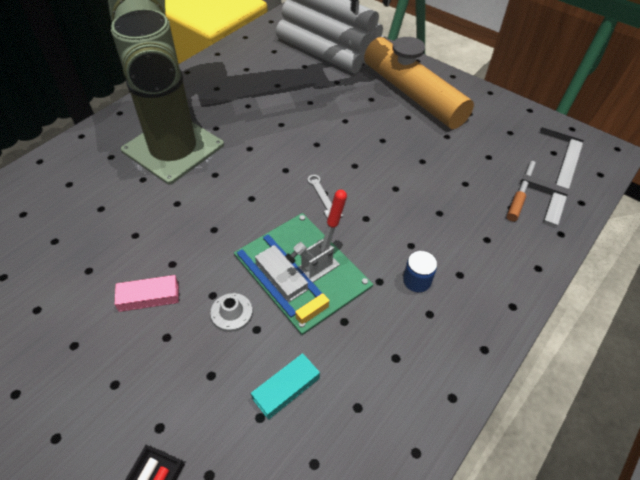

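View pics/top0.png

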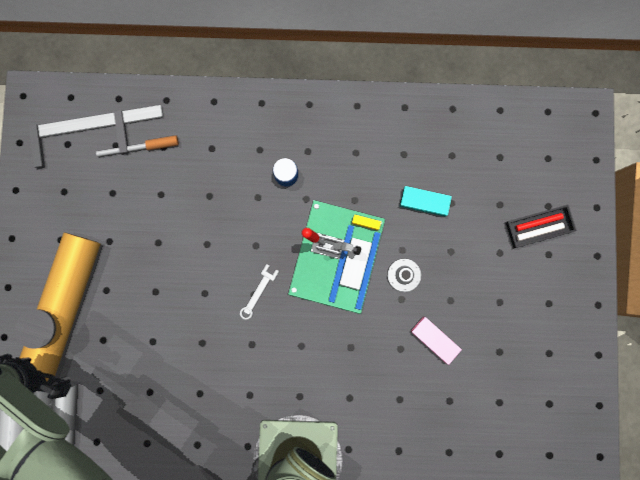

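The top view shows the fixture at about (337,256). The stop is at its upper right (367,222), the tube at (353,264) and the handle knob at (308,233). The section's back end faces the robot. Next I'll measure the poses.

```bash
cat > h.py <<'E'
import cv2, numpy as np
from plant import ctrl, sensors, optics
def cloud(n,d):
    p=optics.camera_params(n); K=p["mtx"]; v,u=np.mgrid[:480,:640]
    c=np.stack([(u-K[0,2])/K[0,0]*d,(v-K[1,2])/K[1,1]*d,d],-1)
    return (c-p["t"])@p["R"]
def proj(n,X):
    p=optics.camera_params(n); c=np.asarray(X)@p["R"].T+p["t"]; q=c@p["mtx"].T; return q[...,:2]/q[...,2:]
E
python3 - <<'E'
from h import *
for n in("top","scene"):
    z=np.load(n+"0.npz"); im,d=z["im"],z["d"]; P=cloud(n,d); h=cv2.cvtColor(im,cv2.COLOR_RGB2HSV)
    roi=(d>0)&(abs(P[...,0]-460)<180)&(abs(P[...,1]+60)<180)&(P[...,2]<230)
    H,S,V=[h[...,i].astype(int) for i in range(3)]
    for nm,m in dict(green=(H>55)&(H<85)&(S>80),blue=(H>100)&(H<125)&(S>120),yellow=(H>20)&(H<35)&(S>120),red=((H<8)|(H>172))&(S>140),white=(S<40)&(V>120)).items():
        m=m&roi; Q=P[m]
        if nm=="white": Q=Q[(Q[:,2]>30)&(Q[:,2]<50)]
        if nm=="blue": Q=Q[(Q[:,2]<35)]
        if len(Q)<10: print(n,nm,len(Q));continue
        r=cv2.minAreaRect(Q[:,:2].astype(np.float32))
        print(n,nm,len(Q),"z",np.percentile(Q[:,2],[5,50,95]).round(1),"rect",np.round(r[0],1),np.round(r[1],1),round(r[2],2))
        print(cv2.boxPoints(r).round(0).tolist())
        if nm=="red": print(Q.min(0),Q.max(0))
    c=im[180:340,230:420] if n=="scene" else im[180:330,220:440]
    cv2.imwrite(f"pics/{n}_crop0.png",cv2.resize(c,None,fx=3.5,fy=3.5,interpolation=cv2.INTER_CUBIC)[:,:,::-1])
E
```

```text
top green 4116 z [ 5.3 11.3 17.1] rect [508.2 -82.7] [191.5 250.7] 76.84
[[364.0, -147.0], [608.0, -205.0], [652.0, -18.0], [408.0, 39.0]]
top blue 865 z [12.1 19.2 24.7] rect [ 482.5 -127.8] [ 84.5 198.9] 76.84
[[376.0, -146.0], [570.0, -192.0], [589.0, -109.0], [395.0, -64.0]]
top yellow 272 z [22.5 39.  44. ] rect [ 595.3 -154.2] [71.6 22.3] 76.0
[[576.0, -186.0], [597.0, -192.0], [615.0, -122.0], [593.0, -117.0]]
top red 159 z [149.5 204.4 217.4] rect [543.6 -17.6] [37.5 21.7] 73.84
[[528.0, -33.0], [549.0, -39.0], [559.0, -3.0], [538.0, 3.0]]
[531.79450817 -35.6230649  112.83415178] [ 5.56067551e+02 -2.36228879e-01  2.21852903e+02]
top white 868 z [35.7 41.2 46.3] rect [ 480.3 -171.8] [139.7 119.9] 76.41
[[406.0, -226.0], [522.0, -254.0], [555.0, -118.0], [438.0, -90.0]]
scene green 3854 z [ 8.2 11.2 14.2] rect [509.2 -84.4] [191.2 251.7] 77.06
[[365.0, -149.0], [610.0, -206.0], [653.0, -19.0], [408.0, 37.0]]
scene blue 847 z [16.1 19.3 22.1] rect [ 483.3 -128. ] [ 88.4 201.7] 77.01
[[375.0, -148.0], [572.0, -194.0], [591.0, -108.0], [395.0, -62.0]]
scene yellow 447 z [19.3 38.5 41.7] rect [ 591.9 -149.6] [81.7 34.7] 77.35
[[566.0, -186.0], [600.0, -193.0], [618.0, -114.0], [584.0, -106.0]]
scene red 389 z [143.1 185.2 214.5] rect [547.3 -21. ] [37.5 19.7] 85.82
[[536.0, -39.0], [556.0, -40.0], [558.0, -3.0], [539.0, -2.0]]
[536.68343661 -39.58245822 138.41759618] [557.64617975  -2.05865247 217.51753836]
scene white 1144 z [37.9 41.1 44. ] rect [ 493.9 -140.8] [126.1 172.6] 19.0
[[406.0, -80.0], [462.0, -243.0], [582.0, -202.0], [525.0, -39.0]]
```

View pics/top_crop0.png

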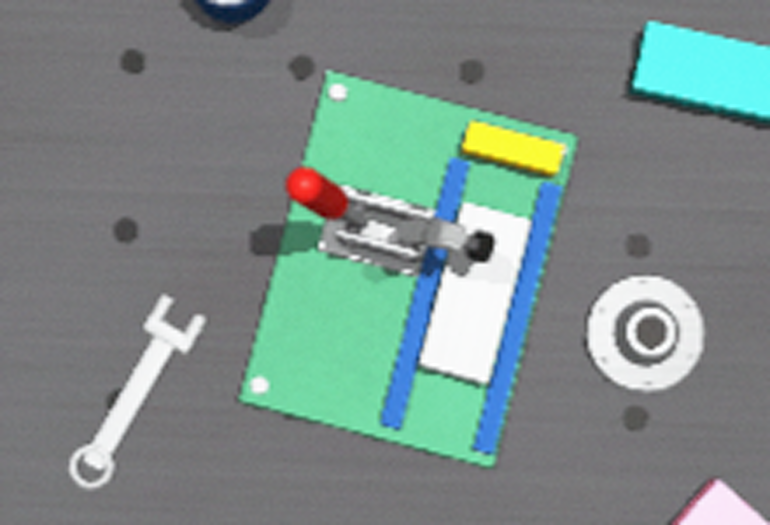

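View pics/scene_crop0.png

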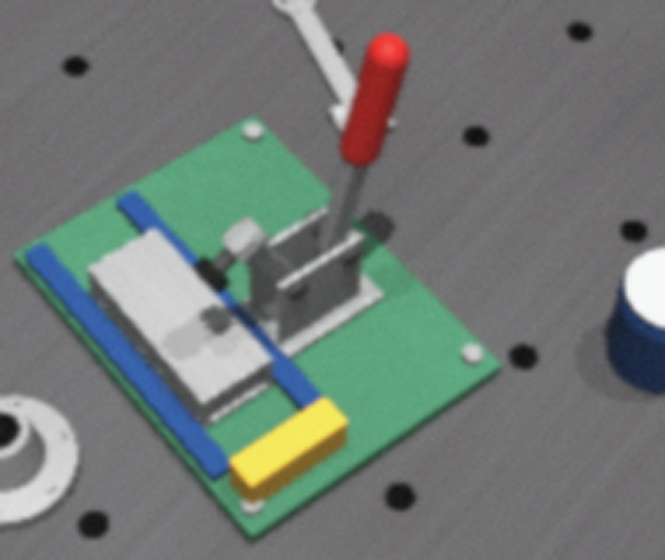

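```bash
cat >> h.py <<'E'
YAW=np.deg2rad(-13.1); c_,s_=np.cos(YAW),np.sin(YAW)
RF=np.array([[c_,-s_,0],[s_,c_,0],[0,0,1.]])
O=np.array([508.7,-83.4,0])-RF@np.array([10,-25,0])
def W(p): return O+RF@np.asarray(p,float)
def L(P): return (P-O)@RF
E
cat > meas.py <<'E'
from h import *
import sys
def meas(tag,grab=True):
  for n in("top","scene"):
    if grab:
        im,d=optics.grab_frame(n); np.savez(f"{n}{tag}.npz",im=im,d=d)
        c=im[180:340,230:420] if n=="scene" else im[180:330,220:440]
        cv2.imwrite(f"pics/{n}_crop{tag}.png",cv2.resize(c,None,fx=3.5,fy=3.5,interpolation=cv2.INTER_CUBIC)[:,:,::-1])
    else:
        z=np.load(n+tag+".npz"); im,d=z["im"],z["d"]
    P=L(cloud(n,d)); h=cv2.cvtColor(im,cv2.COLOR_RGB2HSV); H,S,V=[h[...,i].astype(int) for i in range(3)]
    roi=(d>0)&(abs(P[...,0])<140)&(P[...,1]>-130)&(P[...,1]<190)
    m=roi&(S<50)&(V>110)&(abs(P[...,2]-42)<7)&(abs(P[...,1]+75)<30)
    Q=P[m]; print(n,"tube top",len(Q),Q.min(0).round(1),Q.max(0).round(1),"z",np.median(Q[:,2]).round(1))
    for y in(-92,-84,-75,-66,-58):
        q=Q[abs(Q[:,1]-y)<3,0]; print("  y",y,len(q),(q.min().round(1),q.max().round(1)) if len(q) else "")
    m=roi&(H>20)&(H<35)&(S>120)&(abs(P[...,2]-40)<5); Q=P[m]; print(" stop",len(Q),np.percentile(Q,[2,98],axis=0).round(1).tolist())
    m=roi&((H<8)|(H>172))&(S>140)&(P[...,2]>50)&(P[...,2]<225); Q=P[m]
    print(" red",len(Q),Q.min(0).round(1),Q.max(0).round(1),np.median(Q,0).round(1))
    cam=L(-optics.camera_params(n)["R"].T@optics.camera_params(n)["t"])
    from scipy.optimize import least_squares
    # capsule fit: axis through pivot (x0,y0,67), angle th
    def res(p):
        x0,y0,th=p; u=np.array([0,np.cos(th),np.sin(th)]); v=Q-[x0,y0,67]; t=np.clip(v@u,75,142)
        return np.linalg.norm(v-t[:,None]*u,axis=1)-12
    for th in(1.33,.6,.1):
        r=least_squares(res,[30,0,th],loss="soft_l1",f_scale=2); print("  fit x0,y0,th",r.x.round(3),"cost",round(r.cost,1))
if __name__=="__main__": meas(sys.argv[1],len(sys.argv)<3)
E
python3 meas.py 0 no
```

```text
top tube top 836 [-57.3 -97.8  35. ] [ 62.8 -47.2  49. ] z 41.3
  y -92 112 (np.float64(-56.7), np.float64(61.8))
  y -84 102 (np.float64(-56.2), np.float64(62.6))
  y -75 94 (np.float64(-56.4), np.float64(62.6))
  y -66 90 (np.float64(-55.8), np.float64(62.0))
  y -58 102 (np.float64(-57.1), np.float64(62.8))
 stop 212 [[99.9, -105.9, 35.3], [121.1, -39.9, 44.1]]
 red 159 [ 18.3  28.3 112.8] [ 40.3  65.6 221.9] [ 28.   46.5 204.4]
  fit x0,y0,th [29.93  22.611  1.334] cost 154.1
  fit x0,y0,th [29.93  22.611  7.617] cost 154.1
  fit x0,y0,th [29.93  22.611  7.617] cost 154.1
scene tube top 1151 [ -58.6 -101.1   35.1] [ 64.3 -49.6  46.4] z 41.1
  y -92 138 (np.float64(-56.5), np.float64(62.1))
  y -84 139 (np.float64(-58.3), np.float64(63.4))
  y -75 133 (np.float64(-57.8), np.float64(63.3))
  y -66 139 (np.float64(-58.6), np.float64(64.3))
  y -58 120 (np.float64(-56.4), np.float64(63.2))
 stop 350 [[101.3, -109.7, 35.4], [122.5, -42.7, 42.7]]
 red 389 [ 23.3  25.6 138.4] [ 43.6  63.5 217.5] [ 36.5  40.8 185.2]
  fit x0,y0,th [43.407  3.462  1.317] cost 1855.0
  fit x0,y0,th [43.407  3.462  7.601] cost 1855.0
  fit x0,y0,th [43.407  3.462  7.601] cost 1855.0
```

The fixture yaw is −13.1° and its origin is about (504.6, −56.7). In fixture coordinates the tube spans x −57 to 63 and the stop face is at about 100. The handle pivot is at y ≈ 22 and θ = 1.33. These agree with the given sizes, so next I'll push the section.

```bash
cat >> h.py <<'E'
def tilt(a,sgn):  # tool leans so tips lead +x fixture by a; jaws along fixture y*sgn
    z=np.array([np.sin(a),0,-np.cos(a)]); y=np.array([0,sgn,0.]); x=np.cross(y,z)
    return RF@np.column_stack([x,y,z])
E
python3 - <<'E'
from h import *
a=np.deg2rad(20)
def tcp(contact): # local contact -> local tcp
    return np.asarray(contact,float)-25*np.array([np.sin(a),0,-np.cos(a)])-11*np.array([np.cos(a),0,np.sin(a)])
for sg in(1,-1):
    for c in((-80,-75,250),(-80,-75,27),(-20,-75,27)):
        q=ctrl.solve_ik(W(tcp(c)),tilt(a,sg)); print(sg,None if q is None else np.round(q,2))
best=[]
for sg in(1,-1):
    q=ctrl.solve_ik(W(tcp((-80,-75,250))),tilt(a,sg))
    if q is not None: best.append((abs(q[5]+.15),sg))
sg=min(best)[1]; print("sgn",sg)
R=tilt(a,sg)
ctrl.gripper_to(0,60)
ctrl.move_ptp(np.array([380,150,330]),sensors.read_state()["eef_rot"])
ctrl.move_ptp(W(tcp((-80,-75,230))),R)
ctrl.move_l(W(tcp((-80,-75,27))),vel=120)
s=sensors.read_state(); print(s["t"],L(s["eef_pos"]),s["force"],s["grip_width"])
im,d=optics.grab_frame("scene"); cv2.imwrite("pics/s1.png",cv2.resize(im[160:360,200:440],None,fx=3,fy=3)[:,:,::-1])
E
```

```text
1 [-0.57 -0.43  2.12  0.13  1.12 -1.94]
1 [-0.57  0.01  2.34  0.25  0.48 -2.11]
1 [-0.51  0.13  2.2   0.21  0.48 -2.02]
-1 [-0.57 -0.43  2.12  0.13  1.12  1.2 ]
-1 [-0.57  0.01  2.34  0.25  0.48  1.03]
-1 [-0.51  0.13  2.2   0.21  0.48  1.12]
sgn -1
6.125 [-98.34263765 -75.18108709  47.28574174] [-0.31966176 -0.08076199  0.18143398] -0.31217753925290087
```

View pics/s1.png

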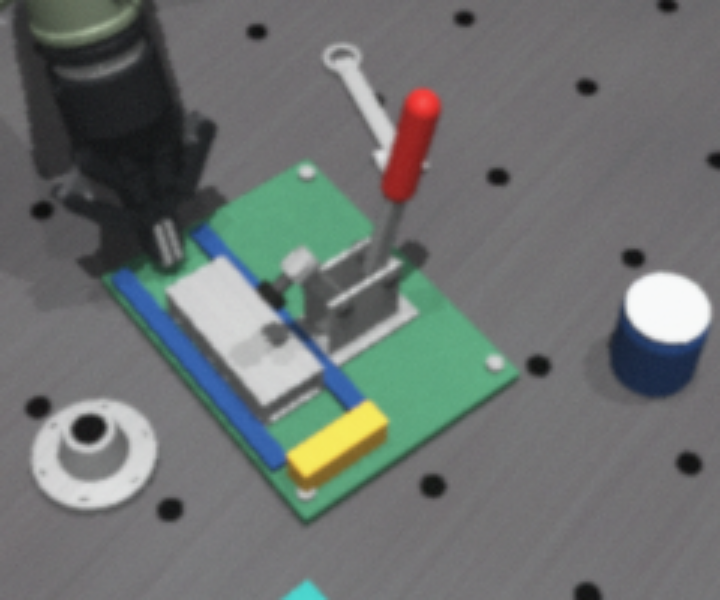

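The closed fingertips, at (168,240) in the crop, are in the channel behind the section and clear of the rails. I'll push now.

```bash
python3 - <<'E'
from h import *
s=sensors.read_state(); p0=L(s["eef_pos"]); base=p0.copy(); base[0]+=0
def go(dx,vel,th):
    r=ctrl.move_l(W(np.array([-98.3+dx,-75,47.2])),vel=vel,threshold=th); s=sensors.read_state()
    print(dx,r,"t",s["t"],"x",(L(s["eef_pos"])[0]+98.3).round(2),"F",(s["force"]@RF).round(1)); return r
# threshold 25 N; nominal home at dx=60
if not go(50,40,25):
    go(72,20,25)
E
python3 meas.py 1
```

```text
50 False t 7.5917 x 49.67 F [-2.4  0.2 -1.8]
72 True t 8.3167 x 60.12 F [ 0.2 -0.2  0.3]
top tube top 830 [-29.  -96.9  35. ] [ 99.3 -46.9  48.9] z 41.3
  y -92 115 (np.float64(-20.2), np.float64(99.0))
  y -84 109 (np.float64(-20.2), np.float64(98.8))
  y -75 99 (np.float64(-27.2), np.float64(99.2))
  y -66 92 (np.float64(-27.2), np.float64(99.1))
  y -58 103 (np.float64(-19.9), np.float64(99.3))
 stop 202 [[101.1, -105.9, 35.4], [121.2, -40.2, 44.1]]
 red 160 [ 18.2  28.2 120.9] [ 40.6  65.5 219.3] [ 27.9  46.7 206.9]
  fit x0,y0,th [30.293 21.305  1.324] cost 128.2
  fit x0,y0,th [30.293 21.305  7.607] cost 128.2
  fit x0,y0,th [30.293 21.305  7.607] cost 128.2
scene tube top 1215 [ -31.8 -100.5   35.4] [100.7 -48.8  48.9] z 41.3
  y -92 156 (np.float64(-21.0), np.float64(100.6))
  y -84 149 (np.float64(-25.1), np.float64(99.5))
  y -75 159 (np.float64(-27.8), np.float64(100.7))
  y -66 138 (np.float64(-28.5), np.float64(99.8))
  y -58 128 (np.float64(-19.2), np.float64(100.3))
 stop 349 [[100.7, -109.7, 35.4], [122.6, -42.8, 42.9]]
 red 389 [ 23.3  25.1 137.1] [ 43.6  63.2 218.4] [ 36.6  40.6 185.8]
  fit x0,y0,th [43.886  4.288  1.323] cost 1876.9
  fit x0,y0,th [43.886  4.289  7.606] cost 1876.9
  fit x0,y0,th [43.886  4.289  7.606] cost 1876.9
```

View pics/scene_crop1.png

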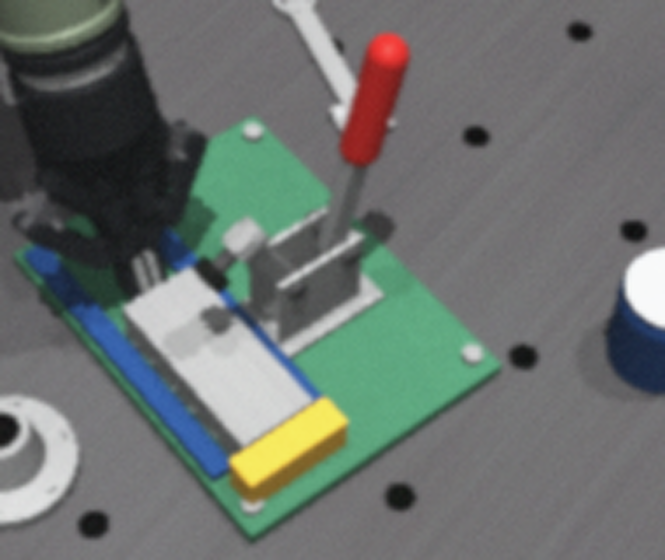

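The section's end is at x ≈ 99–100, against the stop. The contact force dropped to zero after the stop, so I'll re-seat it with a slow push and then retract.

```bash
python3 - <<'E'
from h import *
def st(r):
    s=sensors.read_state(); print(r,"t",s["t"],"x",(L(s["eef_pos"])[0]+98.3).round(2),"F",(s["force"]@RF).round(1))
for k in range(2):
    r=ctrl.move_l(W([-98.3+68,-75,47.2]),vel=6,threshold=22); st(r)
ctrl.hold(0.2); st("hold")
ctrl.move_l(W([-98.3+45,-75,47.2]),vel=60); st("back")
ctrl.move_l(W([-98.3+30,-75,260]),vel=180); st("up")
E
python3 meas.py 2
```

```text
True t 9.7083 x 60.31 F [-0.1  0.3 -0.2]
False t 11.3667 x 61.42 F [-17.5  -2.6   9. ]
hold t 11.5667 x 61.4 F [-17.2  -3.5   9.6]
back t 12.1 x 45.71 F [-0.1 -0.9  0.5]
up t 13.4333 x 29.27 F [-0.4  0.2 -0.7]
top tube top 833 [-20.1 -96.9  35. ] [ 99.7 -46.9  48.8] z 41.2
  y -92 114 (np.float64(-20.1), np.float64(98.4))
  y -84 111 (np.float64(-20.0), np.float64(99.2))
  y -75 95 (np.float64(-19.8), np.float64(99.5))
  y -66 89 (np.float64(-19.8), np.float64(98.9))
  y -58 103 (np.float64(-20.1), np.float64(99.6))
 stop 189 [[100.6, -106.2, 35.2], [121.3, -40.3, 44.1]]
 red 159 [ 18.2  28.3 115.6] [ 39.7  65.5 218.8] [ 28.2  46.6 206.1]
  fit x0,y0,th [30.001 22.706  1.336] cost 161.0
  fit x0,y0,th [30.001 22.706  7.619] cost 161.0
  fit x0,y0,th [30.001 22.706  7.619] cost 161.0
scene tube top 1200 [ -22.2 -100.7   35.5] [100.4 -48.6  46.5] z 41.2
  y -92 150 (np.float64(-21.1), np.float64(100.0))
  y -84 145 (np.float64(-21.5), np.float64(99.4))
  y -75 143 (np.float64(-19.5), np.float64(99.3))
  y -66 142 (np.float64(-19.1), np.float64(100.4))
  y -58 124 (np.float64(-21.0), np.float64(99.5))
 stop 356 [[101.1, -110.1, 35.6], [122.4, -42.8, 42.3]]
 red 392 [ 21.9  24.9 137.1] [ 44.9  62.6 218.4] [ 36.8  40.7 185.8]
  fit x0,y0,th [43.776  4.027  1.322] cost 1935.4
  fit x0,y0,th [43.775  4.025  7.605] cost 1935.4
  fit x0,y0,th [43.775  4.025  7.605] cost 1935.4
```

View pics/top_crop2.png

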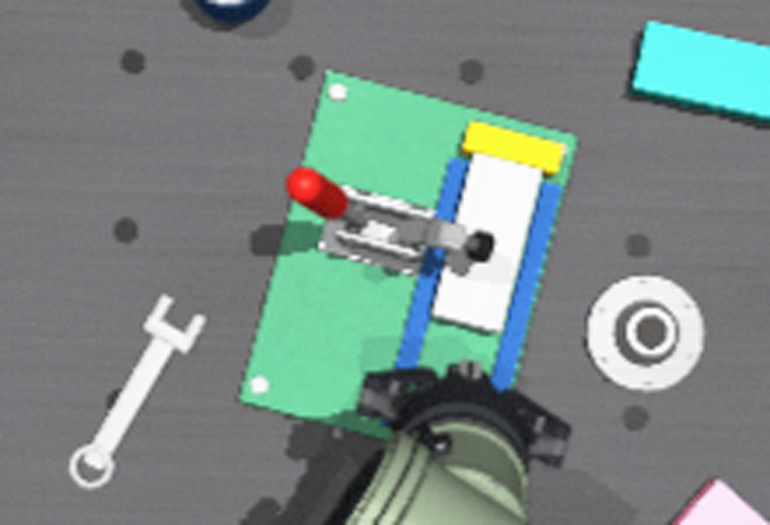

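The section is home: the top view shows no gap at (505,160), and it held about 17 N against the stop. Now I'll sweep the handle along its arc, using the lower edge of the closed fingertips.

```bash
python3 - <<'E'
from h import *
y0=21.8; X=30
def corner(th): 
    u=np.array([np.cos(th),np.sin(th)]); n=np.array([-np.sin(th),np.cos(th)])
    return np.array([y0,67])+115*u+12*n
def T(yz): return W([X,yz[0]-11,yz[1]+25])
q0=sensors.read_state()["q"]; cand=[]
for sg in(1,-1):
    z=np.array([0,0,-1.]); y=np.array([sg,0,0.]); R=RF@np.column_stack([np.cross(y,z),y,z])
    q=ctrl.solve_ik(T((20,240)),R)
    if q is not None: cand.append((np.abs(q-q0).max(),sg,R)); print(sg,q.round(2))
R=min(cand,key=lambda c:c[0])[2]
for th in np.linspace(1.33,.1,8): assert ctrl.solve_ik(T(corner(th)),R) is not None
c=corner(1.33)
ctrl.move_ptp(T((c[0]-22,265)),R)
ctrl.move_l(T((c[0]-22,c[1])),vel=100)
def st(m):
    s=sensors.read_state(); l=L(s["eef_pos"]); print(m,"t",round(s["t"],2),"corner yz",(l[1]+11).round(1),(l[2]-25).round(1),"x",l[0].round(1),"F",(s["force"]@RF).round(1))
st("pre")
r=ctrl.move_l(T(c-[3,0]),vel=50,threshold=6); st(r)
im,d=optics.grab_frame("scene"); cv2.imwrite("pics/s2.png",cv2.resize(im[130:330,220:460],None,fx=3,fy=3)[:,:,::-1])
E
```

```text
1 [-0.26  0.12  1.62 -0.    1.4  -0.03]
pre t 15.68 corner yz 15.5 182.3 x 30.6 F [ 0.7  0.  -0.4]
False t 16.21 corner yz 35.0 181.6 x 30.0 F [ 0.7 -0.4 -0.3]
```

View pics/s2.png

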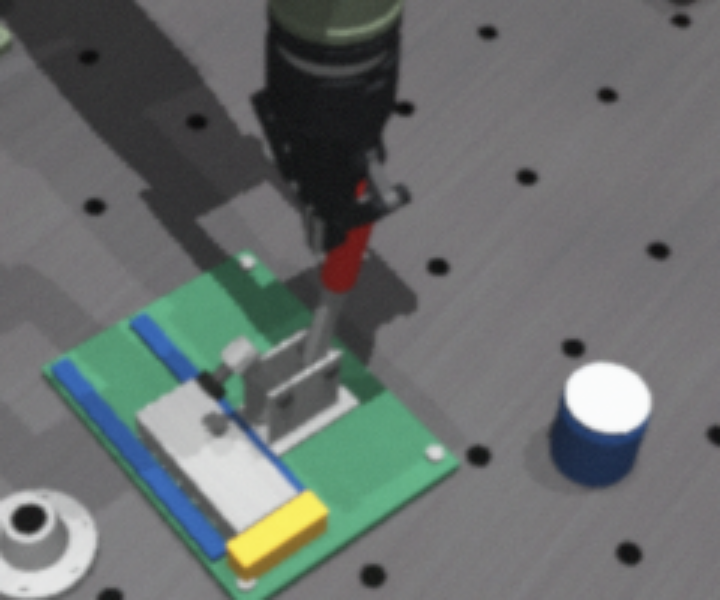

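The fingertips are at about (330,250) in the crop, right beside the red grip on its −y side and not yet touching. I'll sweep now.

```bash
python3 - <<'E'
from h import *
y0=21.8; X=30
def corner(th): 
    u=np.array([np.cos(th),np.sin(th)]); n=np.array([-np.sin(th),np.cos(th)])
    return np.array([y0,67])+115*u+12*n
def T(yz): return W([X,yz[0]-11,yz[1]+25])
def st(m):
    s=sensors.read_state(); l=L(s["eef_pos"]); print(m,"t",round(s["t"],2),"corner yz",(l[1]+11).round(1),(l[2]-25).round(1),"F",(s["force"]@RF).round(1)); return s
for th in np.arange(1.28,.13,-.1):
    r=ctrl.move_l(T(corner(th)),vel=60,threshold=30); s=st((round(th,2),r))
    if r: break
E
python3 meas.py 3
```

```text
(np.float64(1.28), False) t 16.56 corner yz 42.5 180.5 F [ 0.9 -5.5  0.2]
(np.float64(1.18), False) t 16.9 corner yz 53.4 178.0 F [-0.4 -6.9 -0.5]
(np.float64(1.08), False) t 17.24 corner yz 64.0 174.4 F [-0.2 -6.9  1.1]
(np.float64(0.98), False) t 17.58 corner yz 74.4 169.8 F [-1.  -7.1  3.4]
(np.float64(0.88), False) t 17.93 corner yz 84.4 164.2 F [-1.3 -7.1  4.5]
(np.float64(0.78), False) t 18.27 corner yz 93.8 157.5 F [-1.8 -6.5  5.6]
(np.float64(0.68), False) t 18.61 corner yz 102.7 149.8 F [-1.6 -6.7  6.9]
(np.float64(0.58), False) t 18.95 corner yz 110.9 141.2 F [-1.  -4.8  6. ]
(np.float64(0.48), False) t 19.29 corner yz 118.2 131.5 F [-0.1 -3.6  5. ]
(np.float64(0.38), False) t 19.63 corner yz 124.5 120.9 F [ 0.2 -0.5  2. ]
(np.float64(0.28), False) t 19.98 corner yz 129.2 109.3 F [ 0.9 -0.1 -0.2]
(np.float64(0.18), False) t 20.32 corner yz 132.9 98.6 F [-0.5  0.5  0.4]
top tube top 817 [-20.  -97.1  35. ] [100.3 -46.7  48.8] z 41.2
  y -92 111 (np.float64(-19.8), np.float64(98.6))
  y -84 105 (np.float64(-19.9), np.float64(99.8))
  y -75 90 (np.float64(-20.0), np.float64(99.1))
  y -66 89 (np.float64(-19.8), np.float64(99.5))
  y -58 94 (np.float64(-19.6), np.float64(98.4))
 stop 199 [[100.4, -106.2, 35.9], [120.7, -40.9, 44.0]]Traceback (most recent call last):
  File "meas.py", line 28, in <module>
    if __name__=="__main__": meas(sys.argv[1],len(sys.argv)<3)
                             ~~~~^^^^^^^^^^^^^^^^^^^^^^^^^^^^^
  File "meas.py", line 19, in meas
    print(" red",len(Q),Q.min(0).round(1),Q.max(0).round(1),np.median(Q,0).round(1))
                        ~~~~~^^^
    return umr_minimum(a, axis, None, out, keepdims, initial, where)
ValueError: zero-size array to reduction operation minimum which has no identity
```

The push force fell to zero, which suggests the handle has snapped over. I'll retract and check.

```bash
python3 - <<'E'
from h import *
s=sensors.read_state(); p=s["eef_pos"].copy(); p[2]+=60
ctrl.move_l(p,vel=100)
p=W([-40,60,270]);
ctrl.move_l(p+[-120,120,30],vel=200)
s=sensors.read_state(); print(s["t"],s["force"])
E
python3 meas.py 4; python3 - <<'E'
from h import *
im=np.load("top4.npz")["im"]; cv2.imwrite("pics/topfull4.png",im[:,:,::-1])
E
```

```text
22.4917 [-0.45976484 -0.293195   -0.30845398]
top tube top 807 [-20.1 -97.1  35. ] [100.3 -46.9  48.9] z 41.2
  y -92 109 (np.float64(-20.0), np.float64(98.0))
  y -84 106 (np.float64(-19.5), np.float64(99.2))
  y -75 88 (np.float64(-19.6), np.float64(99.2))
  y -66 91 (np.float64(-20.1), np.float64(98.4))
  y -58 94 (np.float64(-19.8), np.float64(99.1))
 stop 194 [[100.7, -106.1, 35.3], [121.4, -40.3, 44.4]]
 red 327 [17.8 88.2 70.1] [ 41.7 173.2  95.1] [ 29.1 129.2  84.6]
  fit x0,y0,th [30.46  20.227 -6.207] cost 660.1
  fit x0,y0,th [30.46  20.227  0.076] cost 660.1
  fit x0,y0,th [30.46  20.227  0.076] cost 660.1
scene tube top 1030 [ -21.5 -101.    35.3] [100.3 -48.3  46.3] z 41.2
  y -92 149 (np.float64(-19.0), np.float64(99.1))
  y -84 134 (np.float64(-21.5), np.float64(99.7))
  y -75 109 (np.float64(-20.3), np.float64(99.7))
  y -66 100 (np.float64(-19.1), np.float64(98.2))
  y -58 108 (np.float64(-18.8), np.float64(99.1))
 stop 354 [[100.9, -109.8, 35.6], [122.0, -43.1, 42.5]]
 red 363 [20.9 83.5 70.7] [ 43.3 169.5  91.8] [ 35.  124.6  83.8]
  fit x0,y0,th [29.904 20.72  -6.21 ] cost 363.9
  fit x0,y0,th [29.904 20.72   0.074] cost 363.9
  fit x0,y0,th [29.904 20.72   0.074] cost 363.9
```

View pics/scene_crop4.png

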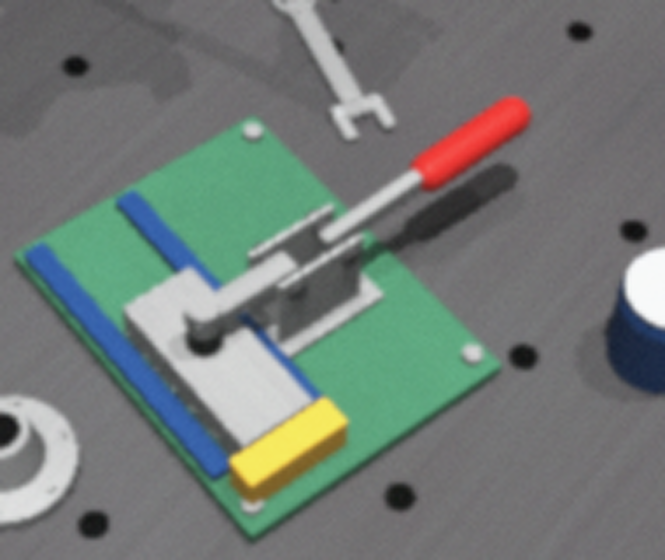

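View pics/topfull4.png

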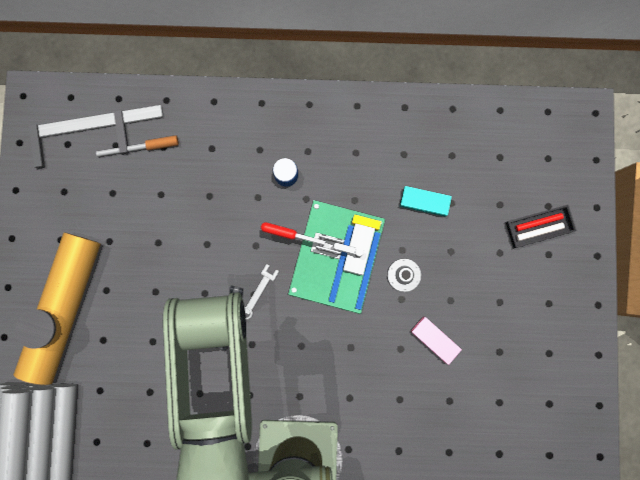

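The handle is locked, at (270,230) in the top view and θ ≈ 0.075. In the scene view the pad rests on the section at (205,340), and the section is still flush with the stop. The tin, flange and spanner have not moved and the robot is clear, so I'm handing the job in.

```bash
python3 -c "
from plant import ctrl
ctrl.finish_job()"
```

```text
the job is handed in; nothing more can be done
```

The section is home against the yellow stop, the clamp is locked with its pad on the section, and I handed the job in at about 22.6 s of the 53 s allowed.

- **Section:** I pushed it about 37 mm with the closed fingertips until it met the stop. A slow second push held about 17 N without it moving. After clamping, its back end measured x ≈ −20 mm and its front end about 99 mm. The stop face measured about 100 mm, and the pictures show no gap.
- **Clamp:** I swept the handle along its arc with at most about 10 N, and the push force fell to zero as it passed the dead point. Both cameras then put the handle 0.075 rad above level, against 0.08 nominal when locked.
- **Surroundings:** The flange, tin and spanner look unmoved in the last picture. The arm was clear of everything, and the wrist force read about zero.

Two checks went wrong along the way:

- **Scene-camera fit of the open handle:** it did not converge properly, so I used the top camera's fit instead.
- **Check image after the sweep:** the arm was hiding the handle, so I retracted and measured again.

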